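Clear the bench centres and mount the test bar

ROBOT

A 7-joint arm with a two-finger parallel gripper is mounted at the origin on a cart in front of the work surface, level with it; the furniture and walls round the work are solid. World frame = base frame: x ahead of the robot, y to its left, z up, the work surface at z = 0. Lengths are in m, angles in rad, forces in N, time in s.
With the tool pointing down it reaches from about 0.4 to 0.75 m from the base axis. Payload 19.5 kg.
Tool frame: the origin (TCP) lies at the very end of the fingers, on their centre line; the grasp point (between the pads) lies 19 mm behind it; z points along the fingers, y is the line along which they close (so a half turn about z gives the same grasp; the last joint's range is limited). The gripper opens to 85 mm and grips with 20 to 120 N. Pads are 22 mm wide; open, the fingers measure 114 mm over their backs; the gripper's body (76 mm by 85 mm) begins 54 mm behind the grasp point. The pads swing forward as they close: fully open they stand 13 mm farther back than shut.
Start: joints at [-1.318, 0.707, -0.028, 1.485, 0.022, 0.951, -0.075], TCP at [0.167, 0.55, 0.231] pointing down, gripper open.
Joint ranges: [-2.71, 2.71], [-0.32, 2.16], [-1.57, 1.52], [0, 2.45], [-1.46, 4.6], [0, 2.02], [-2.83, 2.83]. Speed limits (rad/s): [1.89, 1.89, 2.57, 2.57, 3.01, 3.01, 3.01].

INTERFACE

Orientations are given as a rotation vector (axis times angle).
In Python, from cell import goto, servo_line, set_joints, ungrasp, close_gripper, dwell, ik, read_state, capture, camera_info, IKError, job_done, regions_of, mark_of gives the robot as it stands. The module is installed in compiled form; this text tells all that it offers. Calls block until the motion is done:
- goto(position, orientation): joint-space move of the TCP to a pose.
- servo_line(position, rotation=None, speed=0.15, stop_force=None): straight line of the TCP; rotation=None keeps the orientation; speed is the mean speed in m/s. With stop_force (N) it stops when the force on the tool has changed by that much, and returns True; else False.
- set_joints(angles): joint-space move.
- ungrasp() and close_gripper(strength=None): open the fingers fully, or close them until they stop; strength is the grip in N (None keeps the last).
- dwell(seconds).
- ik(position, orientation): joint angles nearest the present ones, or None.
- read_state(): the state.
- capture(name): name is "scene" or "top" or "wrist"; returns the picture (384x512x3 uint8, red, green, blue); there is no depth.
- camera_info(name): a dict with "fx", "fy", "cx", "cy" (pixels), "R" (3x3) and "t" (3): a world point X has camera coordinates R X + t; the wrist camera has in their place "mount" (4x4, takes a point from camera to tool coordinates, whose origin is the TCP and whose axes are the flange's). Camera axes: x right, y down, z forward; pixel columns grow to the right and rows downward; lengths in m; the calibration is good to about 2 mm. The wrist camera is an equidistant fisheye: a pixel r from the principal point sees the ray r / f radians off the axis. A picture is of the moment at which its call begins: read the wrist's pose just before it. camera_info takes no time and is no camera call.
A pose or a line that the arm cannot do raises IKError and nothing moves.
- job_done(): hands the job in; it is judged then, once.
Trained networks look in the newest picture that a camera, given by its name, has taken for a name from the list of things; names that differ only in an ending like _2 or _b are one class to them, and where a whole thing is asked for, a point or a joint stands for the part that bears it (a point fixed in the world has none). Each returns a list of dicts, best first, with "score" (0 to 1); they miss things now and then, are a little off and sometimes report something else, mostly with a low value. They report only what shows in the picture. A call takes as long as a camera call. They do not tell look-alikes from the thing itself.
- regions_of(camera, name): "pixels" (384x512 bool, what is visible of it).
- mark_of(camera, name): "xyz" ([x, y, z] in m, in world coordinates, good to about 4 mm: a listed point, or the origin of a listed thing).
The state is a dict: "t": time; "qpos": joint angles; "qvel": joint speeds; "joint_torque": joint torques, N m; "ee_pos": TCP position; "tool_rot": TCP orientation; "wrist_force": force on the tool from outside, world axes, zero at the start; "moment": the same for the moment, N m; "finger_gap": finger opening in m; "gripper_force": force on a finger pad.
Only numpy, scipy, OpenCV 4.12 (cv2) and the standard library are available. Lean on these libraries where they do the work, as an engineer would, in place of code of your own. Each camera call takes 0.05 s, during which the arm holds its last target. There are 200 camera calls.

TASK

The square steel bar has to be mounted between the two pointed centres of the bench fixture, but a small brown bottle has been left standing on the fixture's bed in its place: take the bottle off and stand it upright on the worktop. Then draw the bar out from under the low bridge by its end, put it down, take it again by its middle and lay it in the fixture's two rests, and after that slide the tailstock up until both centres sit home in the bar's end holes and hold it without play. Never tip the bottle over, and leave the stopwatch, the petri dish and the empty beaker where they are.

Things in the scene. Friction and masses are not known exactly. Their poses are not given: they have to be found in the camera images.
- centres: the fixture (bench centres), fixed: dark steel bed 90 (x) x 370 (y) x 14 mm thick, y from -173 to +197. Origin on the worktop under the middle of the mounted bar's place (bar home: bar origin at x = 0, y = 0, z = 34 mm). Its y axis runs along the line of centres, from the grey headstock (y -158 to -97, 68 mm high) to the tailstock. Between the rests the bed is free for 70 mm.
- head_tip (a point): tip of the headstock's fixed steel cone, at fixture y = -82 mm, 45 mm above the worktop, pointing to fixture +y. Home in the bar, the cone enters its end hole by about 8 mm. Axes are the fixture's.
- rest_head (a point): middle of the notch floor of the aluminium U rest by the headstock (fixture y -75 to -35, 62 mm wide), 34 mm above the worktop. The notch runs along fixture y, 27 mm wide, walls up to 56 mm, the top 10 mm flared out to 39 mm. The fingers have no room beside the bar here, only between the rests. A bar in the notches lies level with the centres and can slide along.
- rest_tail (a point): the same point of the like rest by the tailstock (fixture y +35 to +75).
- tailstock (a joint): position of the sliding tailstock in m: 0 fully back, growing towards the headstock (fixture -y), end stop 0.075; starts at 0 to 0.015. With the 180 mm bar home on both centres it reads about 0.0515. At reading q its cone's tip is at fixture y = 132 mm - q, 45 mm high. Sliding friction about 2.5 N; it stays where it is left; about 10 N of push seats the bar.
- tail_grip (a point): middle of the black grip block on top of the tailstock, 89 mm above the worktop; the block is 36 (fixture x) x 22 (fixture y) x 30 mm high; axes are the fixture's. At reading q it is at fixture y = 176 mm - q. The tailstock under it is 76 mm wide, 50 mm along y, 70 mm high.
- bar: loose square steel bar 180 x 22 x 22 mm, 0.25 kg, with a round centre hole of 12 mm, 16 mm deep, in each end; its two ends are alike. Origin at the middle of its underside, x axis along the bar. It lies on the worktop under the bridge, and its end towards the robot (its -x end) sticks out of the bridge by about 35 to 50 mm.
- bridge: fixed low aluminium bridge (riser): roof 120 (x) x 140 (y) mm, top at 50 mm, clear height under it 44 mm, side walls at y = +-67 and flanges out to y = +-88; open at its -x end (towards the robot) and +x end. Origin on the worktop under its middle.
- bottle: the small brown bottle with a black cap, 37 mm diameter, 83 mm high, that stands on the fixture's bed between the rests. Origin at the centre of its underside, z axis up through the cap. (Another like it at the far left of the worktop is no part of the task.)
- stopwatch: bystander: round stopwatch 74 x 53 x 15 mm lying near the worktop's front edge; origin at its underside. Leave it.
- petri_dish: bystander: clear petri dish 68 mm diameter, 17 mm high, behind the fixture; origin at its underside. Leave it.
- beaker: bystander: empty glass beaker 70 x 75 mm, 92 mm high, near the front edge at the right, beyond the headstock; origin at its underside. Leave it.
Things that resemble listed ones, but are neither listed nor needed, are in the scene too. What is shaped like the bottle but pink is not meant.

How it is judged:
By the outcome, as a careful person would: the job done as asked, in the order asked, and still so for the second after the job is handed in, with the robot touching nothing.
It also fails if it takes over 72 s, if anything falls off the work surface, if the arm or the gripper's body presses on something with over 40 N, if the wrist force passes 120 N, or if a joint passes its speed limit or range.

## Working session

There is one attempt and no reset: what is moved stays moved. The work goes in short steps, each a Python script; the robot and the scene stay as the last script left them, time stands still between calls to the robot, and variables do not carry over. Pictures are saved under pics/ and viewed, at most 10 in all, crops included, and the job is handed in when it is done.

```bash
mkdir -p pics; ls; cat > h.py <<'E'
import numpy as np, cv2
from scipy.spatial.transform import Rotation as R
from cell import *
def save(n,img): cv2.imwrite('pics/'+n+'.png',cv2.cvtColor(img,cv2.COLOR_RGB2BGR))
def proj(cam,X):
    c=camera_info(cam); p=np.array(c['R'])@np.array(X)+np.array(c['t']); return c['fx']*p[0]/p[2]+c['cx'],c['fy']*p[1]/p[2]+c['cy']
def back(cam,u,v,z):
    c=camera_info(cam); Rm=np.array(c['R']); o=-Rm.T@np.array(c['t']); d=Rm.T@np.array([(u-c['cx'])/c['fx'],(v-c['cy'])/c['fy'],1]); return o+d*(z-o[2])/d[2]
E
python3 - <<'E'
from h import *
s=read_state(); print(s)
a=capture('scene'); b=capture('top')
save('both',np.vstack([a,b])[:, :] if 0 else cv2.resize(np.hstack([a,b]),(800,300)))
save('top',cv2.resize(b,(800,600))); save('scene',cv2.resize(a,(800,600)))
for cam in ('top','scene'):
  for n in ['head_tip','rest_head','rest_tail','tail_grip','bar','bridge','bottle','stopwatch','petri_dish','beaker','centres']:
    for m in mark_of(cam,n)[:3]:
      x=m['xyz']; print(cam,n,round(m['score'],2),np.round(x,3),np.round(proj(cam,x)))
E
```

```text
pics
{'t': 0.0, 'qpos': array([-1.31771127,  0.7070992 , -0.02762672,  1.4849783 ,  0.02199201,
        0.9508715 , -0.07548671]), 'qvel': array([ 5.83838628e-04,  2.85713439e-04,  8.92393439e-05,  7.51221530e-04,
       -3.50638271e-06,  1.95405708e-03,  8.60182197e-04]), 'joint_torque': array([ 1.13630125e-05, -8.83225608e+01,  1.23405464e+00, -2.36172938e+01,
        1.67297444e-02,  6.64186940e-03,  1.71777856e-05]), 'ee_pos': array([0.16697882, 0.5499625 , 0.23083442]), 'tool_rot': array([-4.61328045e-01, -3.10739873e+00,  1.64236457e-03]), 'wrist_force': array([0.06782519, 0.3025166 , 0.91856179]), 'moment': array([-0.0242539 ,  0.05294917, -0.02250216]), 'gripper_force': 0.0, 'finger_gap': 0.08573840314325774}
top head_tip 0.64 [ 0.564 -0.22   0.043] [318. 191.]
top rest_head 0.66 [ 0.564 -0.198  0.032] [310. 191.]
top rest_tail 0.66 [ 0.54  -0.085  0.032] [271. 199.]
top tail_grip 0.76 [0.52  0.013 0.087] [237. 205.]
top bar 0.58 [0.614 0.279 0.001] [150. 174.]
top bar 0.4 [0.629 0.29  0.002] [147. 169.]
top bridge 0.77 [0.626 0.291 0.002] [146. 170.]
top bridge 0.7 [0.61  0.
[... 484 characters left out ...]
 197.]
scene head_tip 0.9 [ 0.565 -0.222  0.049] [298. 215.]
scene rest_head 0.92 [ 0.563 -0.199  0.034] [292. 216.]
scene rest_tail 0.97 [ 0.542 -0.088  0.038] [265. 204.]
scene tail_grip 0.65 [0.525 0.019 0.089] [240. 181.]
scene bar 0.54 [ 0.614  0.282 -0.002] [214. 167.]
scene bridge 0.92 [0.62  0.296 0.002] [213. 164.]
scene bottle 0.6 [ 0.548 -0.146  0.012] [278. 216.]
scene bottle 0.56 [ 0.42  -0.117 -0.   ] [245. 231.]
scene bottle 0.32 [0.624 0.299 0.002] [213. 164.]
scene stopwatch 0.71 [ 0.372  0.037 -0.003] [205. 218.]
scene petri_dish 0.43 [ 0.55  -0.148  0.015] [279. 215.]
scene beaker 0.57 [ 0.39  -0.358 -0.002] [292. 272.]
scene centres 0.73 [ 0.552 -0.144 -0.007] [278. 220.]
```

View pics/top.png

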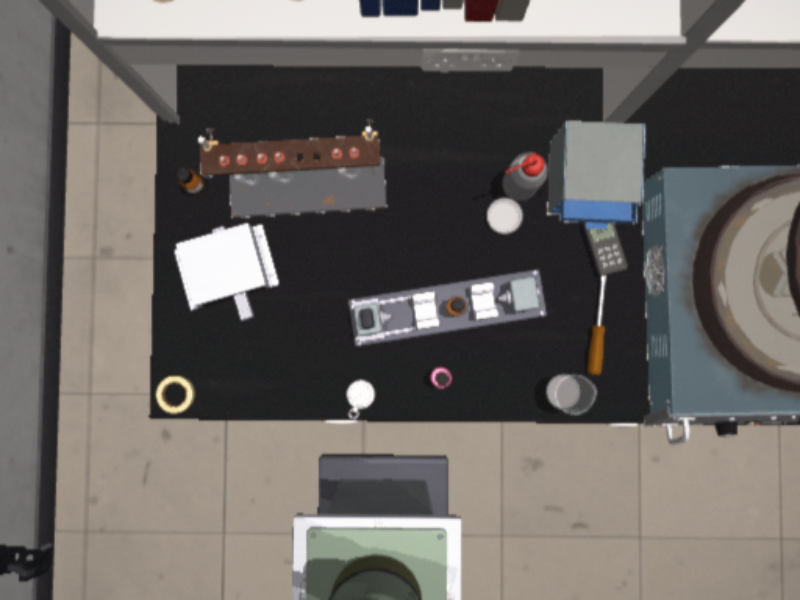

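View pics/scene.png

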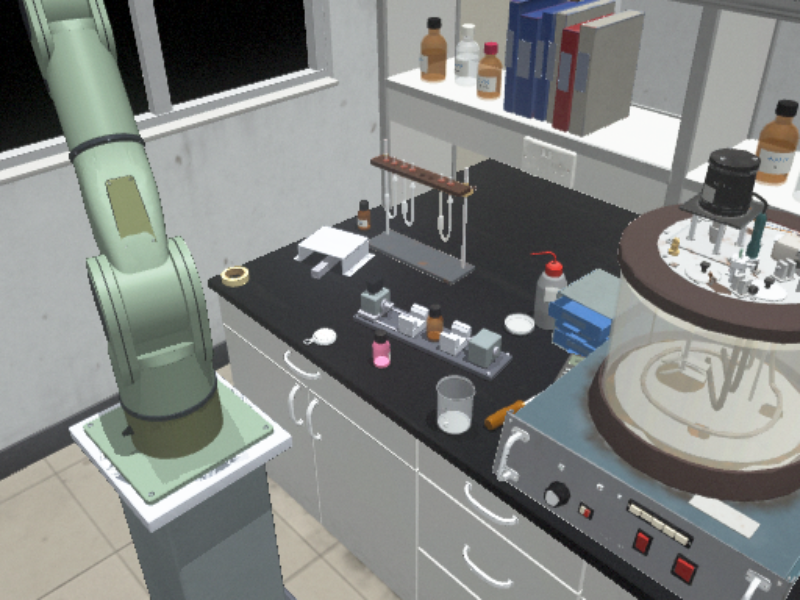

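The brown bottles in the top view (800 px wide) are on the bed at (456,306) and at the far left at (190,180). A pink one stands at (441,378). The wanted one is on the bed, between the white rests at (426,310) and (484,300). The bar end is the strip at (243,305), sticking out from under the white bridge. Next are wrist views over the bar and then over the fixture.

```bash
cat >> h.py <<'E'
def down(phi):
    y=np.array([np.cos(phi),np.sin(phi),0]); z=np.array([0,0,-1.]); return R.from_matrix(np.c_[np.cross(y,z),y,z]).as_rotvec()
def ori(p,phi):
    c=[]
    for k in (0,np.pi):
        r=down(phi+k); q=ik(p,r)
        if q is not None: c.append((abs(q[6])+0.3*np.abs(np.array(q)-read_state()['qpos']).max(),k,r))
    c.sort(key=lambda a:a[:2]); return c[0][2]
def wray(uv,st,z):
    c=camera_info('wrist'); d=(np.array(uv,float)-[c['cx'],c['cy']])/[c['fx'],c['fy']]; th=np.hypot(*d)
    v=np.r_[d/max(th,1e-9)*np.sin(th),np.cos(th)]; M=np.array(c['mount']); Rt=R.from_rotvec(st['tool_rot']).as_matrix()
    o=st['ee_pos']+Rt@M[:3,3]; w=Rt@M[:3,:3]@v; return o+w*(z-o[2])/w[2]
def wproj(X,st):
    c=camera_info('wrist'); M=np.array(c['mount']); Rt=R.from_rotvec(st['tool_rot']).as_matrix()
    p=M[:3,:3].T@(Rt.T@(np.array(X)-st['ee_pos'])-M[:3,3]); th=np.arctan2(np.hypot(p[0],p[1]),p[2]); h=np.hypot(p[0],p[1])
    return c['cx']+c['fx']*th*p[0]/h,c['cy']+c['fy']*th*p[1]/h
E
python3 - <<'E'
from h import *
import pickle
p=[0.47,0.22,0.27]; goto(p,ori(p,np.radians(100))); s1=read_state(); a=capture('wrist')
for n in ['bar','bridge']:
  for m in mark_of('wrist',n)[:2]: print(n,round(m['score'],2),np.round(m['xyz'],4),np.round(wproj(m['xyz'],s1)))
ra=[r for r in regions_of('wrist','bar')[:2]]
p=[0.54,-0.135,0.27]; goto(p,ori(p,np.radians(10.5))); s2=read_state(); b=capture('wrist')
for n in ['head_tip','rest_head','rest_tail','tail_grip','bottle','centres']:
  for m in mark_of('wrist',n)[:2]: print(n,round(m['score'],2),np.round(m['xyz'],4),np.round(wproj(m['xyz'],s2)))
pickle.dump((s1,s2,a,b,ra),open('w.pkl','wb')); print(s2['t'],s2['qpos'])
for r in ra: print(r['score'],r['pixels'].sum(),np.argwhere(r['pixels']).min(0),np.argwhere(r['pixels']).max(0))
save('w1',cv2.resize(a,(800,600))); save('w2',cv2.resize(b,(800,600)))
E
```

```text
bar 0.93 [ 0.6121  0.2777 -0.0054] [278. 251.]
bridge 0.81 [ 0.6265  0.2931 -0.0014] [286. 261.]
bridge 0.66 [ 0.6136  0.278  -0.0055] [278. 252.]
head_tip 0.89 [ 0.5649 -0.2232  0.0433] [263. 231.]
rest_head 0.92 [ 0.5596 -0.1979  0.0346] [262. 211.]
rest_tail 0.57 [ 0.5414 -0.085   0.0314] [265. 126.]
tail_grip 0.61 [0.5253 0.0183 0.0903] [270.  35.]
tail_grip 0.38 [ 0.7275 -0.2386 -0.0024] [359. 243.]
bottle 0.86 [ 0.5491 -0.1437  0.0113] [262. 168.]
bottle 0.8 [ 0.4151 -0.117   0.004 ] [172. 132.]
centres 0.81 [ 0.5528 -0.1398 -0.0008] [265. 164.]
4.4083 [ 0.08729553  0.64442484  0.1900081   1.49438495 -0.13485706  1.01580348
  0.49790243]
0.59 650 [200 264] [242 284]
```

View pics/w1.png

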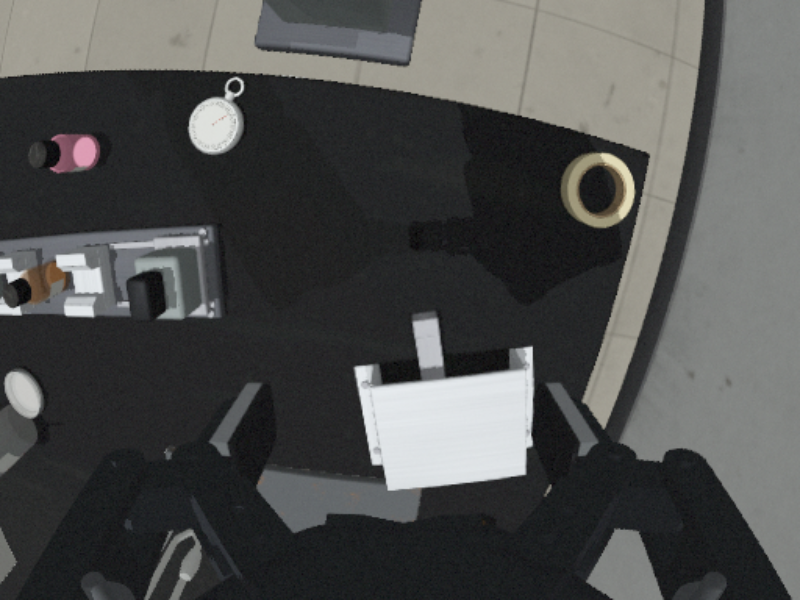

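View pics/w2.png

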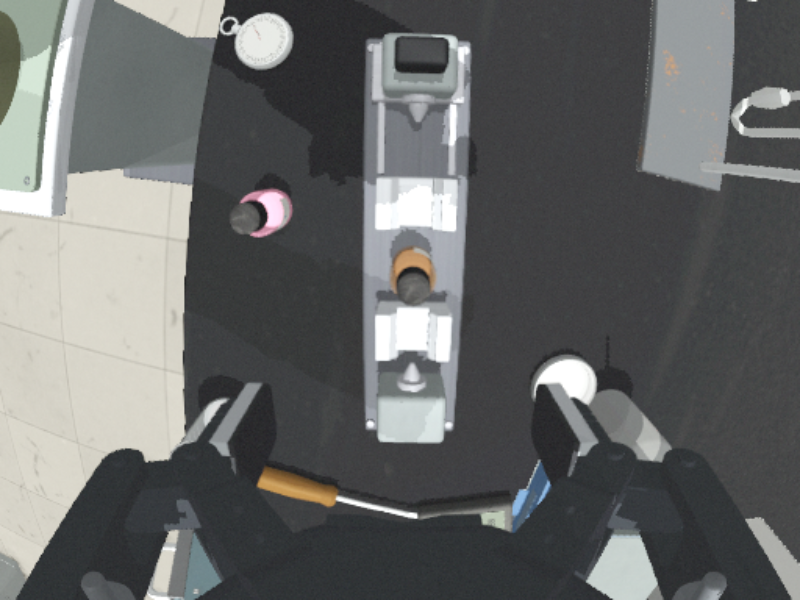

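```bash
python3 - <<'E'
from h import *
import pickle
s1,s2,a,b,ra=pickle.load(open('w.pkl','rb'))
k=0.64
for n,u,v,z in [('endL',414,320,.022),('endR',438,319,.022),('brL',420,380,.022),('brR',444,377,.022)]:
    print(n,np.round(wray((u*k,v*k),s1,z),4))
P={n:wray((u*k,v*k),s2,.014) for n,u,v in [('tl',368,40),('tr',470,42),('bl',364,432),('br',455,432)]}
for n in P: print(n,np.round(P[n],4))
t=(P['tl']+P['tr'])/2; h=(P['bl']+P['br'])/2; d=t-h; L=np.hypot(*d[:2]); print('len',L,'w',np.linalg.norm(P['tl']-P['tr']),np.linalg.norm(P['bl']-P['br']),'axis',np.degrees(np.arctan2(-d[0],d[1])),'org',h+d*(.173/.37))
# network fit of axis line
pts={'head_tip':-.082,'rest_head':-.055,'rest_tail':.055,'centres':0}
W={'head_tip':[(.564,-.22),(.565,-.222),(.5649,-.2232)],'rest_head':[(.564,-.198),(.563,-.199),(.5596,-.1979)],'rest_tail':[(.54,-.085),(.542,-.088),(.5414,-.085)],'centres':[(.549,-.143),(.552,-.144),(.5528,-.1398)]}
Y=np.array([pts[n] for n in W for _ in W[n]]); X=np.array([p for n in W for p in W[n]])
tg=np.array([(.52,.013),(.525,.019),(.5253,.0183)]).mean(0)
from scipy.optimize import least_squares
f=lambda v: np.r_[(X-np.c_[v[0]-Y*np.sin(v[2]),v[1]+Y*np.cos(v[2])]).ravel(),2*((tg-v[:2])@[np.cos(v[2]),np.sin(v[2])])]
r=least_squares(f,[.55,-.14,.18]).x; print('net',r,np.degrees(r[2]),'q',.176-(tg-r[:2])@[-np.sin(r[2]),np.cos(r[2])])
m=ra[0]['pixels']; (c,sz,an)=cv2.minAreaRect(np.argwhere(m)[:,::-1].astype(np.float32)); print(c,sz,an)
g=cv2.resize(b[80:300,200:330],None,fx=3,fy=3,interpolation=cv2.INTER_CUBIC)[:600]
g2=cv2.resize(a[185:260,240:310],None,fx=6,fy=6,interpolation=cv2.INTER_CUBIC)
o=np.zeros((600,800,3),np.uint8); o[:600,:g.shape[1]]=g[:600]; o[:g2.shape[0],395:395+min(405,g2.shape[1])]=g2[:,:405]; save('crop',o)
E
```

```text
endL [0.5289 0.2424 0.022 ]
endR [0.5243 0.2633 0.022 ]
brL [0.5868 0.2589 0.022 ]
brR [0.58   0.2806 0.022 ]
tl [0.4779 0.042  0.014 ]
tr [0.5629 0.0574 0.014 ]
bl [ 0.5367 -0.3234  0.014 ]
br [ 0.6278 -0.3065  0.014 ]
len 0.3698770244510138 w 0.08641066056149826 0.09261109540670065 axis 9.62386566205136 org [ 0.55332512 -0.14445388  0.014     ]
net [ 0.55127833 -0.1418812   0.17416902] 9.979149546056563 q 0.014927083357167609
(273.6137390136719, 220.8368682861328) (42.998390197753906, 15.821157455444336) 79.87532806396484
```

View pics/crop.png

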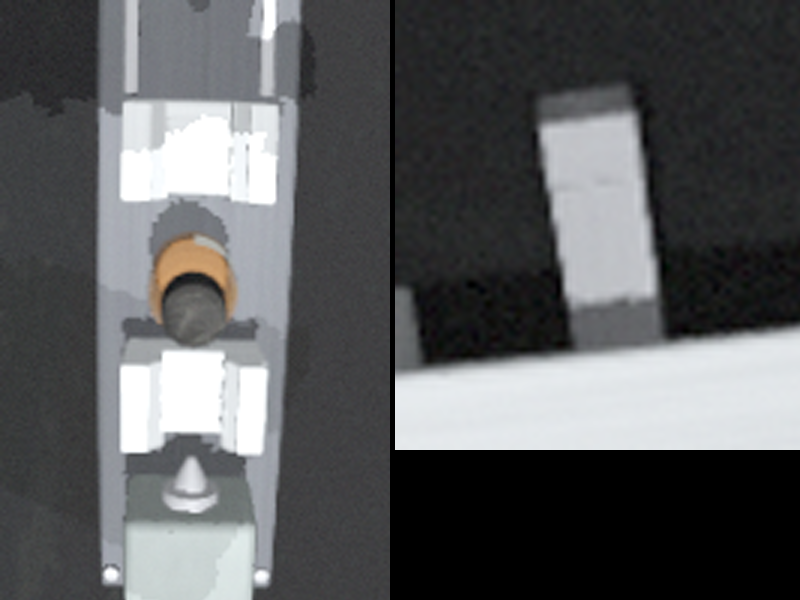

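The crop confirms a brown bottle with a black cap standing between the two rests. Fixture is at about (0.552, -0.143), yaw 9.8°. The bar end is at (0.5265, 0.253), yaw about 16.6°.

```bash
python3 - <<'E'
from h import *
phi=.171; b=np.array([.5495,-.1455])
ungrasp() if read_state()['finger_gap']<.08 else None
r=ori([*b,.15],phi); goto([*b,.15],r)
print(servo_line([*b,.038],speed=.12,stop_force=10)); close_gripper(25)
s=read_state(); print(s['finger_gap'],s['gripper_force'],s['ee_pos'],s['wrist_force'])
servo_line([*b,.17],speed=.12)
p=[.685,-.085]; servo_line([*p,.17],speed=.15)
servo_line([*p,.034],speed=.12); print(servo_line([*p,.020],speed=.03,stop_force=4),read_state()['ee_pos'])
ungrasp(); servo_line([*p,.17],speed=.15)
a=capture('scene'); w=capture('wrist'); print(read_state()['t'],[(round(m['score'],2),np.round(m['xyz'],3)) for m in mark_of('scene','bottle')])
o=np.hstack([cv2.resize(a[130:330,170:370],(400,400)),cv2.resize(w,(400,300))[:, :] if 0 else cv2.resize(w[:, 64:448],(400,400))]); save('placed',o)
E
```

```text
False
0.03551228576453525 24.48056439170614 [ 0.54966166 -0.14553685  0.03835058] [-0.54851126  0.45576198  6.02208556]
True [ 0.68521274 -0.08509163  0.02403144]
12.725 [(0.61, array([ 0.685, -0.084, -0.001])), (0.55, array([ 0.417, -0.117,  0.   ]))]
```

View pics/placed.png

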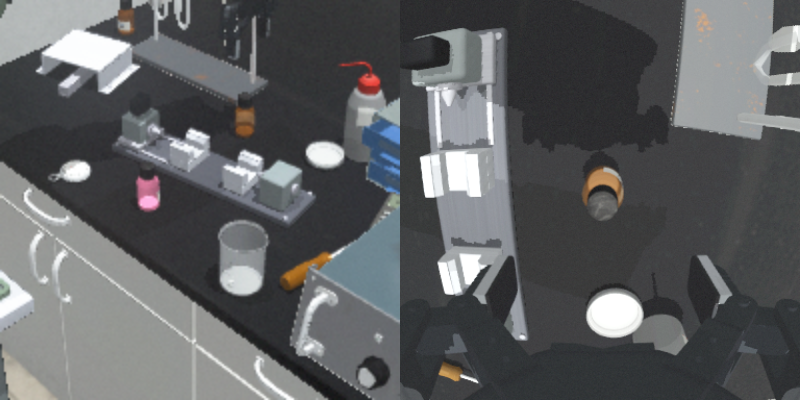

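The brown bottle stands upright behind the fixture, at about (245,115) in the left half. Next I draw out the bar.

```bash
python3 - <<'E'
from h import *
al=.291; u=np.array([np.cos(al),np.sin(al)]); E=np.array([.5265,.253]); G=E+.014*u
servo_line([.56,-.06,.2],speed=.2)
r=ori([*G,.1],al+np.pi/2); goto([*G,.1],r)
print(servo_line([*G,.002],speed=.1,stop_force=10),read_state()['ee_pos']); close_gripper(40)
s=read_state(); print(s['finger_gap'],s['gripper_force'],s['wrist_force'])
D=G-.16*u; print(servo_line([*D,.002],speed=.1,stop_force=25)); s=read_state(); print(s['finger_gap'],s['wrist_force'],s['ee_pos'])
ungrasp(); servo_line([*D,.12],speed=.15)
M=E-.07*u; goto([*M,.2],read_state()['tool_rot'])
s=read_state(); w=capture('wrist'); print(s['t'],[(round(m['score'],2),np.round(m['xyz'],4)) for m in mark_of('wrist','bar')])
import pickle; R_=regions_of('wrist','bar'); pickle.dump((s,w,R_),open('w3.pkl','wb'))
for q in R_[:2]:
  rc=cv2.minAreaRect(np.argwhere(q['pixels'])[:,::-1].astype(np.float32)); bx=cv2.boxPoints(rc); print(q['score'],rc); 
  print(np.round([wray(x,s,.015) for x in bx],4))
save('w3',cv2.resize(w,(800,600)))
E
```

```text
False [0.5402405  0.25715882 0.00259888]
0.02097488925064395 39.71274371026084 [-1.07787857  0.10360362  5.5127922 ]
False
0.021402410333117825 [2.15911168 1.75353833 8.26588766] [0.38684019 0.21135028 0.00219533]
20.425 [(0.85, array([ 0.4597,  0.2349, -0.0016])), (0.16, array([ 0.5504, -0.1414, -0.0025]))]
0.83 ((258.5, 168.5), (155.0, 21.0), 90.0)
[[0.3761 0.1956 0.015 ]
 [0.3696 0.2174 0.015 ]
 [0.5451 0.2717 0.015 ]
 [0.5526 0.2469 0.015 ]]
```

View pics/w3.png

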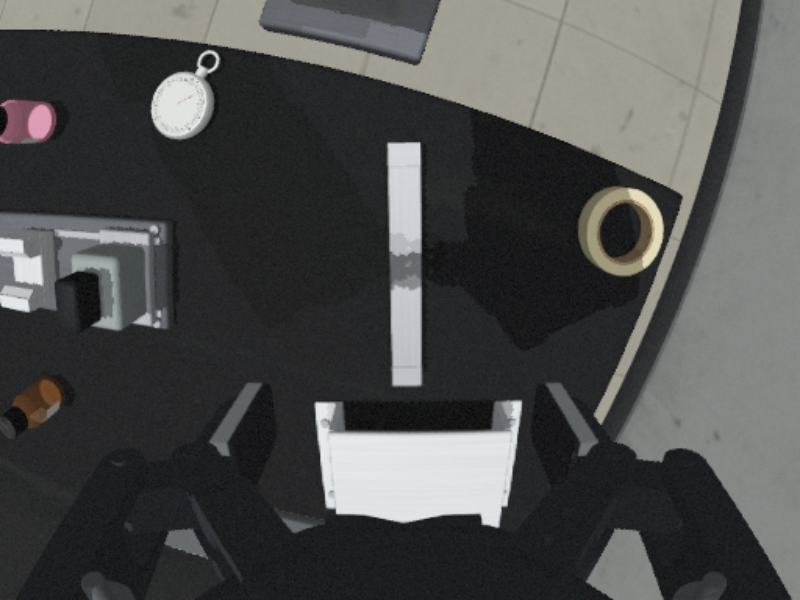

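The bar is clear of the bridge, lying from (404,143) to (407,385). Next I take it by the middle and carry it over the fixture.

```bash
python3 - <<'E'
from h import *
M=np.array([.4598,.2335]); phi=.171; F=np.array([.552,-.143])+.014*np.array([-np.sin(phi),np.cos(phi)])
r=down(.291+np.pi/2); r=ori([*M,.1],.291+np.pi/2)
servo_line([*M,.1],r,speed=.15); print(servo_line([*M,.002],speed=.1,stop_force=10)); close_gripper(50)
s=read_state(); print(s['finger_gap'],s['ee_pos'])
servo_line([*M,.2],speed=.15); s=read_state(); print(s['finger_gap'],s['wrist_force'],s['moment'])
goto([*F,.2],ori([*F,.2],phi)); s=read_state(); w=capture('wrist'); print(s['t'],s['qpos'])
for n in ['bar','head_tip','rest_head','rest_tail','tail_grip','centres']:
  for m in mark_of('wrist',n)[:1]: print(n,round(m['score'],2),np.round(m['xyz'],4))
servo_line([*F,.064],speed=.12); s=read_state(); w=capture('wrist'); sc=capture('scene')
import pickle; pickle.dump((s,w),open('w4.pkl','wb'))
save('w4',np.hstack([cv2.resize(w[:,64:448],(500,500)),cv2.resize(sc[150:270,220:340][:, :72],(300,500))])); print(s['t'])
E
```

```text
Traceback (most recent call last):
cell.IKError: the arm cannot follow that straight line within its joint ranges
```

```bash
sed -i '/^r=/d' /dev/null; python3 - <<'E'
from h import *
M=np.array([.4598,.2335]); s=read_state(); print(s['qpos'],s['tool_rot'],down(.291+np.pi/2),down(.291-np.pi/2))
for k in (1,-1):
  for z in (.2,.1,.002):
    q=ik([*M,z],down(.291+k*np.pi/2)); print(k,z,None if q is None else np.round(q,2))
for k in (0,np.pi):
  for z in (.2,.036):
    q=ik([.5496,-.1292,z],down(.171+k)); print(k,z,None if q is None else np.round(q,2))
E
```

```text
[-0.40743544  0.66685978 -0.22408123  1.74310191  0.2013313   0.75713721
  1.13005744] [ 4.55997391e-01 -3.10551103e+00  1.89023629e-03] [ 0.45549061 -3.10839713 -0.        ] [3.10839713 0.45549061 0.        ]
1 0.2 [-0.41  0.67 -0.22  1.74  0.2   0.76  1.13]
1 0.1 [-0.44  0.82 -0.17  1.84  0.26  0.5   1.07]
1 0.002 [-0.48  1.01 -0.1   1.87  0.32  0.28  1.02]
-1 0.2 [-1.07  1.02  1.3   1.76 -1.05  1.24 -0.75]
-1 0.1 [-1.05  1.23  1.3   1.86 -1.3   1.22 -0.57]
-1 0.002 [-0.94  1.21  0.85  1.89 -1.37  0.8  -0.55]
0 0.2 [ 0.08  0.74  0.18  1.57 -0.17  0.85  0.5 ]
0 0.036 [ 0.15  0.98  0.04  1.69 -0.07  0.47  0.41]
3.141592653589793 0.2 [ 0.73  1.03 -1.35  1.55  1.02  1.39  2.6 ]
3.141592653589793 0.036 [ 0.47  1.04 -0.6   1.68  0.86  0.7   2.73]sed: couldn't edit /dev/null: not a regular file
```

```bash
python3 - <<'E'
from h import *
M=np.array([.4598,.2335]); phi=.171; F=np.array([.552,-.143])+.014*np.array([-np.sin(phi),np.cos(phi)])
servo_line([*M,.1],down(.291+np.pi/2),speed=.15); print(servo_line([*M,.002],speed=.1,stop_force=10)); close_gripper(50)
s=read_state(); print(s['finger_gap'],s['ee_pos'])
servo_line([*M,.2],speed=.15); s=read_state(); print(s['finger_gap'],s['wrist_force'],s['moment'])
goto([*F,.2],down(phi)); s=read_state(); w=capture('wrist'); print(s['t'],s['qpos'])
for n in ['bar','head_tip','rest_head','rest_tail','tail_grip','centres']:
  for m in mark_of('wrist',n)[:1]: print(n,round(m['score'],2),np.round(m['xyz'],4))
servo_line([*F,.064],speed=.12); s=read_state(); w=capture('wrist'); sc=capture('scene')
import pickle; pickle.dump((s,w),open('w4.pkl','wb'))
save('w4',np.hstack([cv2.resize(w[:,64:448],(500,500)),cv2.resize(sc[150:270,220:292],(300,500))])); print(s['t'])
E
```

```text
False
0.020856041552815993 [0.459865   0.23350556 0.00227138]
0.021077326843422766 [ 0.04147744 -0.08100544 -2.48876733] [-0.04249329 -0.00933391  0.03685407]
26.0083 [ 0.08081121  0.73761779  0.17869662  1.57177132 -0.1613684   0.8469771
  0.49547257]
bar 0.97 [ 0.5509 -0.1271  0.1932]
rest_head 0.25 [ 0.7255 -0.238  -0.0032]
tail_grip 0.59 [0.5211 0.0202 0.0899]
27.6417
```

View pics/w4.png

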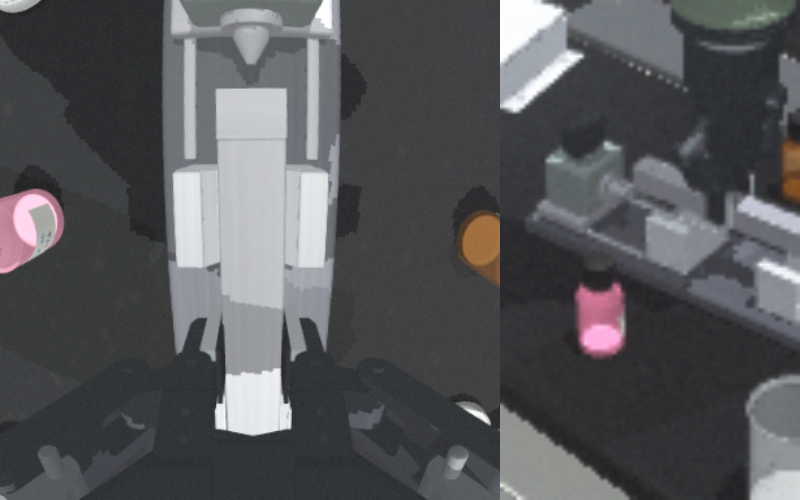

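Bar at column 252, rest at 251 and cone at 251 line up, with the cone tip clear of the bar end. I lower the bar.

```bash
python3 - <<'E'
from h import *
s=read_state(); p=s['ee_pos']; F=np.array([.552,-.143])+.014*np.array([-np.sin(.171),np.cos(.171)])
print(servo_line([*F,.040],speed=.06,stop_force=12),read_state()['ee_pos'],read_state()['wrist_force'])
print(servo_line([*F,.034],speed=.03,stop_force=5)); s=read_state(); print(s['ee_pos'],s['wrist_force'],s['moment'])
E
```

```text
False [ 0.54953896 -0.12922816  0.03979812] [-0.11002817 -0.68683999 -1.82945406]
True
[ 0.55005398 -0.12933314  0.03575046] [ 0.67797186 -0.27619367  4.14366623] [ 0.00352206 -0.15237353  0.01626659]
```

```bash
python3 - <<'E'
from h import *
phi=.171; v=np.array([-np.sin(phi),np.cos(phi)]); O=np.array([.552,-.143]); F=O+.014*v
ungrasp(); servo_line([*F,.17],speed=.15); s=read_state(); w=capture('wrist')
for n in ['bar','tail_grip','rest_head','rest_tail']:
  for m in mark_of('wrist',n)[:1]: print(n,round(m['score'],2),np.round(m['xyz'],4))
T=O+.1625*v; servo_line([*(T-.03*v),.2],down(phi),speed=.2); s=read_state(); w2=capture('wrist'); print(s['t'],np.round(T,4),[(round(m['score'],2),np.round(m['xyz'],4)) for m in mark_of('wrist','tail_grip')[:2]])
print(np.round(wproj([*T,.104],s)))
save('w5',np.hstack([cv2.resize(w[:,64:448],(400,400)),cv2.resize(w2[:,64:448],(400,400))]))
E
```

```text
bar 0.63 [ 0.5499 -0.1291  0.0348]
tail_grip 0.96 [0.5208 0.0175 0.0922]
rest_head 0.84 [ 0.5595 -0.1971  0.0322]
rest_tail 0.66 [ 0.542  -0.0851  0.0325]
31.225 [0.5243 0.0171] [(0.95, array([0.522 , 0.0181, 0.0925]))]
[257. 159.]
```

View pics/w5.png

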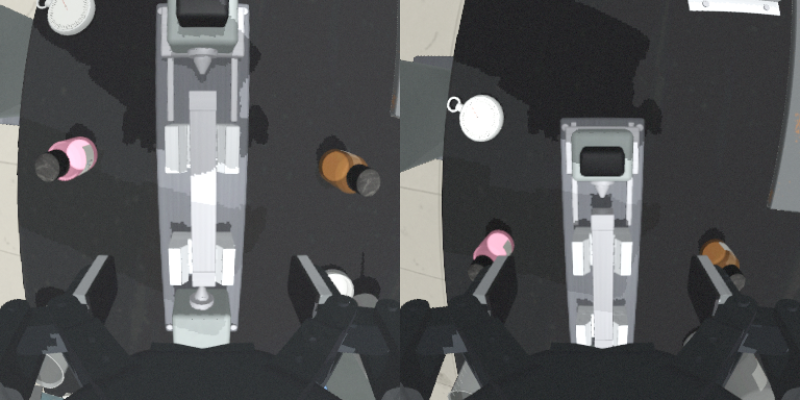

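The bar lies in both rests, with a cone facing each end. The grip block is at (602,161), as predicted. Now I grip it and push the tailstock up.

```bash
python3 - <<'E'
from h import *
phi=.171; v=np.array([-np.sin(phi),np.cos(phi)]); O=np.array([.552,-.143]); T=np.array([.5236,.0172])
servo_line([*T,.13],speed=.15); print(servo_line([*T,.081],speed=.08,stop_force=8)); close_gripper(45)
s=read_state(); print(s['finger_gap'],s['ee_pos'],s['wrist_force'])
def st(): 
    s=read_state(); f=s['wrist_force']; print('t',round(s['t'],2),'q',round(.176-(s['ee_pos'][:2]-O)@v,4),'Fv',round(f[:2]@v,2),np.round(f,1),s['finger_gap'])
st()
print(servo_line([*(T-.028*v),.081],speed=.06,stop_force=15)); st()
print(servo_line([*(T-.048*v),.081],speed=.02,stop_force=12)); st(); dwell(.3); st()
E
```

```text
False
0.03533442136395328 [0.52398404 0.01727431 0.08139549] [0.05820863 0.41130628 6.79148481]
t 33.25 q 0.0133 Fv 0.4 [0.1 0.4 6.8] 0.03533442136395328
False
t 33.87 q 0.0419 Fv -2.22 [ 1.  -2.1  6.2] 0.03528811550812624
True
t 34.52 q 0.0526 Fv 1.0 [0.3 1.1 8.5] 0.03512035070316754
t 34.83 q 0.0526 Fv 0.7 [-0.1  0.7  7.5] 0.035121997865666985
```

```bash
python3 - <<'E'
from h import *
phi=.171; v=np.array([-np.sin(phi),np.cos(phi)]); O=np.array([.552,-.143]); T=np.array([.5236,.0172])
def st(): 
    s=read_state(); f=s['wrist_force']; print('t',round(s['t'],2),'q',round(.176-(s['ee_pos'][:2]-O)@v,4),'Fv',round(f[:2]@v,2),np.round(f,1),s['finger_gap'])
p=read_state()['ee_pos'][:2]
print(servo_line([*(p-.012*v),.081],speed=.02,stop_force=18)); st()
ungrasp(); st(); p=read_state()['ee_pos'][:2]; servo_line([*p,.2],speed=.15); servo_line([*(O+.03*v),.24],speed=.2)
s=read_state(); w=capture('wrist'); m={n:mark_of('wrist',n)[:1] for n in ['bar','tail_grip','head_tip']}
for n in m: 
  for k in m[n]: print(n,round(k['score'],2),np.round(k['xyz'],4),'fix y',round((np.array(k['xyz'])[:2]-O)@v,4))
sc=capture('scene')
save('w6',np.hstack([cv2.resize(w[60:330,170:350],(400,600)),cv2.resize(sc[130:310,200:320],(400,600))])); print(read_state()['t'])
E
```

```text
True
t 35.13 q 0.0528 Fv 3.22 [-2.   2.9  9. ] 0.03513059905376089
t 35.68 q 0.0531 Fv -0.24 [-0.9 -0.4 -0.4] 0.08574736883331908
bar 0.77 [ 0.551  -0.1439  0.0328] fix y -0.0007
tail_grip 0.85 [ 0.5294 -0.0179  0.0913] fix y 0.1271
head_tip 0.87 [ 0.5641 -0.2227  0.0468] fix y -0.0806
37.5333
```

View pics/w6.png

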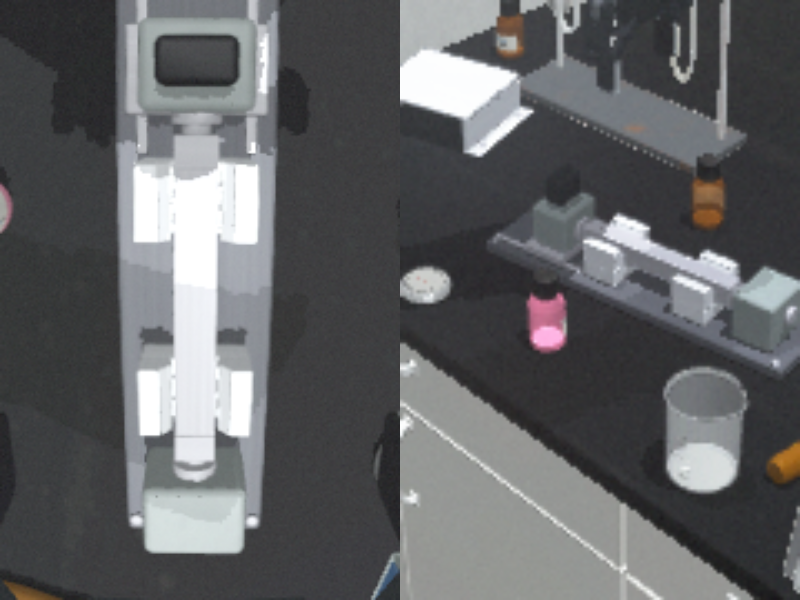

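Both cones sit in the bar's end holes, at (195,125) and (195,470), and the second push moved the tailstock only 0.2 mm. The bottle and the bystanders shown are in place, so I hand in.

```bash
python3 -c "
from cell import *
print(job_done())"
```

```text
the job is handed in; nothing more can be done
None
```

I handed the job in at about 38 s (no verdict came back): the bottle stands upright behind the fixture, the bar was drawn out, re-gripped and laid in the rests, and it is held between both centres. A second push of about 18 N moved the tailstock only 0.2 mm.

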